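# Open up a ratchet bookend

### The arm

A 7-joint arm with a two-finger parallel gripper is mounted at the origin on the work surface. World frame = base frame: x ahead of the robot, y to its left, z up, the work surface at z = 0. Lengths are in m, angles in rad, forces in N, time in s.
With the tool pointing down it reaches from about 0.425 to 0.95 m from the base axis. Payload 16.7 kg.
Tool frame: the origin (TCP) lies midway between the tips of the shut fingers; the grasp point (between the pads) lies 19 mm behind it; z points along the fingers, y is the line along which they close (so a half turn about z gives the same grasp; the last joint's range is limited). The gripper opens to 94 mm and grips with 3 to 60 N. Pads are 16 mm wide; open, the fingers measure 119 mm over their backs; the gripper's body (75 mm by 177 mm) begins 78 mm behind the grasp point.
Start: joints at [1.133, 0.426, 0.074, 1.606, -0.034, 1.111, -0.067], TCP at [0.192, -0.647, 0.169] pointing down, gripper open.
Joint ranges: [-2.85, 2.85], [-0.5, 2.14], [-1.23, 1.37], [0.21, 2.46], [-1.02, 4.16], [0.16, 2.05], [-2.73, 2.73]. Speed limits (rad/s): [1.89, 1.89, 2.39, 2.39, 3.01, 3.01, 3.01].

### API

Orientations are given as a 3x3 rotation matrix whose columns are the frame's x, y, z axes.
In Python, from rig import * gives the robot as it stands.
- The arm moves only by the shell command python3 -m pendant 'ROWS' [OPENING] [FORCE]. ROWS is JSON, a list that holds one entry, the list of rows, each a list of 6 numbers: the shift along the tool's x, y, z in m, then the turn, a rotation vector about the tool's x, y, z in degrees. In form: [[[dx, dy, dz, ax, ay, az], ...]]. A call has 1 to 20 rows; each row is the pose to reach, as a shift and turn from the pose commanded when the call began, along the tool's axes at that moment; what a row does not reach only later rows make up. A row lasts 1/8 s, in which the tool goes at most 62.5 mm and 10.7 degrees, less where a joint would pass 70% of its speed; a pose out of reach is approached as far as the arm can. A call with a gripper value outside its range is refused whole. OPENING is the finger opening in m, from 0 to 0.094, set as the call begins (- or left out, the last holds). The fingers move at their own pace and stop on an object; FORCE is the grip in N (left out, the last holds). Time passes only in rows, so rows that repeat a pose let the fingers close. It gives the time, the measured TCP pose, the force, the opening and the grip force at its end, in the units of the state.
- read_state(): the state, without advancing time (a new reading comes with each control period).
- capture(name): name is "scene" or "top"; returns (picture, depth): 400x640x3 uint8, red, green, blue; 400x640 float32, m along the optical axis (not along the pixel's ray), 0 where there is no reading.
- camera_model(name): a dict with "fov_y" (degrees; the focal length in pixels is half the picture's height over the tangent of half this angle, whatever the lens; pixels are square), "cx", "cy" (the principal point, pixels), "distortion" ([k1, k2, p1, p2, k3] as OpenCV has them; the pictures are not rectified), "R" (3x3) and "t" (3): a world point X has camera coordinates R X + t. Camera axes: x right, y down, z forward; pixel columns grow to the right and rows downward; lengths in m; the calibration is good to about 2 mm. A picture is of the moment at which its call begins. camera_model takes no time and is no camera call.
- finish_job(): hands the job in; it is judged then, once.
The state is a dict: "t": time; "joint_pos": joint angles; "qd": joint speeds; "tau": joint torques, N m; "tool_pos": TCP position; "eef_rot": TCP orientation; "ft_force": force on the tool from outside, world axes, zero at the start; "moment": the same for the moment, N m; "finger_gap": finger opening in m; "grip_force": force on a finger pad.
Only numpy, scipy, OpenCV 4.12 (cv2) and the standard library are available. Lean on these libraries where they do the work, as an engineer would, in place of code of your own. Each camera call takes 0.05 s, during which the arm holds its last target. There are 200 camera calls.

### The job

Open the wooden bookend on the desk right up, to make room for more books: press down the metal thumb plate on top of the sliding jaw to release its ratchet, and, keeping it pressed, push the jaw back along its bar, away from the standing books, until it is fully back at the end stop; then let the thumb plate come up. Only press and push: leave both standing books upright in place and do not shift or lift anything else on the desk.

Things in the scene. Friction and masses are not known exactly. Their poses are not given: they have to be found in the camera images.
- stand: the bookend's base, fixed to the desk: dark wooden board 140 x 340 x 24 mm, a toothed steel bar in the groove along its middle; origin at desk level, 10 mm to +y of the board's middle. Its y axis is the sliding direction (+y = back, away from the books, to the end stop). A wooden end plate, 174 mm high over the desk, stands at its -y end (inner face at y = -168 mm), the books beside it.
- jaw (a joint): position of the sliding jaw in m: 0 = nearest the books, 0.130 = fully back at the end stop; grows along the stand's +y; 0.002 to 0.050 at the start. Released, it slides with about 2 N of friction. Unless the thumb plate is held down the ratchet blocks it to +y (after up to 14 mm of play to the next tooth); to -y it can click along.
- release (a joint): how far the thumb plate is pressed straight down, in m: 0 = up, 0.012 = bottom stop. Spring: about 2 N at the top, 5 N at the bottom; comes up by itself. The ratchet is free while it is pressed 0.006 or more (0.008 to 0.011 is comfortable). At the start it may rest on a tooth and read up to 0.004.
- release_top (a point): centre of the thumb plate's top face, 80 mm above the desk when up. Ribbed bare metal, 44 mm wide (stand's x), 40 mm long (stand's y), on the jaw's black housing, in a gap 58 mm long between the jaw plate (its near face 30 mm to -y) and the push tab (its near face 28 mm to +y). Closed fingertips fit in this gap.
- push_tab (a point): centre of the face of the push tab that looks to -y, to the thumb plate; 85 mm above the desk. Black upright tab 60 mm wide, 14 mm thick, top 103 mm above the desk, part of the jaw, at the +y end of its housing. The finger that holds the plate down pushes it to +y.
- jaw_face (a point): centre of the jaw plate's face towards the books (looks to -y), 64 mm above the desk. Dark steel plate 130 mm wide (stand's x), 10 mm thick, top 103 mm above the desk. The housing behind it is 60 mm wide and 72 mm long, its top 59 mm above the desk.
- stop_face (a point): middle of the inner face of the end stop, a steel plate 100 mm wide, top 64 mm above the desk, at the +y end of the base, 142 mm to +y of the stand's origin. When the jaw is fully back, the face at push_tab is 14 mm short of it in the stand's y.
- book_a: standing book 40 x 105 x 140 mm (grey), on the board against the wooden end plate; origin at the centre of its underside
- book_b: standing book 32 x 100 x 132 mm (blue), next to book_a on the jaw's side; origin at the centre of its underside
- book_flat: red book lying flat behind the bookend (110 x 150 x 34 mm); origin at the centre of its underside
- pencil_cup: square black pencil cup 70 x 70 x 95 mm with pencils up to 140 mm, beyond the end stop; origin at the centre of its underside
- stapler: stapler lying in front of the bookend, 150 x 36 x 46 mm, origin at the centre of its underside
- calendar: desk calendar with three white blocks, 45 x 110 x 68 mm, on the left of the desk; origin at the centre of its underside
- glasses_case: grey spectacle case 65 x 160 x 40 mm, on the left of the desk; origin at the centre of its underside
- clock: round black desk clock, 140 mm tall, on the right of the desk; origin at the centre of its underside
Mind the look-alikes: they are no part of the job. Leave any pink, turquoise or yellow look-alike of the book_a alone.

How it is judged:
By the outcome, as a careful person would: the job done as asked, in the order asked, and still so for the second after the job is handed in, with the robot touching nothing.
It also fails if it takes over 32 s, if anything falls off the work surface, if the arm or the gripper's body presses on something with over 40 N, if the wrist force passes 120 N, or if a joint passes its speed limit or range.

## Working session

There is one attempt and no reset: what is moved stays moved. The work goes in short steps, Python scripts to look and compute and a shell command to move; the robot and the scene stay as the last step left them, time stands still between calls to the robot, and variables do not carry over. Pictures are saved under pics/ and viewed, at most 10 in all, crops included, and the job is handed in when it is done.

```bash
mkdir -p pics; ls; python3 - <<'E'
from rig import *
import cv2,numpy as np
for n in("scene","top"):
    p,d=capture(n); np.savez(f"pics/{n}0.npz",p=p,d=d); cv2.imwrite(f"pics/{n}0.png",p[:,:,::-1])
    print(n,camera_model(n))
s=read_state(); print({k:np.round(v,3).tolist() for k,v in s.items()})
E
```

```text
pics
scene {'fov_y': 43.80779894995034, 'cx': 325.0629283326251, 'cy': 203.86936332090121, 'distortion': array([0.05375769, 0.        , 0.        , 0.        , 0.        ]), 'R': array([[ 0.4042912 ,  0.91452927,  0.01359551],
       [ 0.70182334, -0.30065863, -0.64579284],
       [-0.58650885,  0.27063   , -0.76339162]]), 't': array([-0.16098406, -0.35556979,  1.93672358])}
top {'fov_y': 43.55788395865174, 'cx': 317.56165551437357, 'cy': 204.24826652003395, 'distortion': array([-0.1556081,  0.       ,  0.       ,  0.       ,  0.       ]), 'R': array([[-0.01236952, -0.99991311,  0.00455754],
       [-0.99757774,  0.01202836, -0.0685125 ],
       [ 0.06845172, -0.00539397, -0.99763985]]), 't': array([-0.06877799,  0.53850166,  1.62513012])}
{'t': 0.1, 'joint_pos': [1.134, 0.427, 0.074, 1.607, -0.034, 1.111, -0.067], 'qd': [-0.001, -0.002, -0.002, -0.002, -0.002, 0.001, -0.0], 'tau': [0.005, -93.746, 3.675, -45.505, -0.049, 0.017, 0.0], 'tool_pos': [0.191, -0.647, 0.168], 'eef_rot': [[0.959, 0.284, -0.0], [0.284, -0.959, 0.001], [-0.0, -0.001, -1.0]], 'ft_force': [0.14, 1.026, -0.582], 'moment': [-0.003, 0.023, -0.003], 'grip_force': 0.0, 'finger_gap': 0.094}
```

View pics/scene0.png

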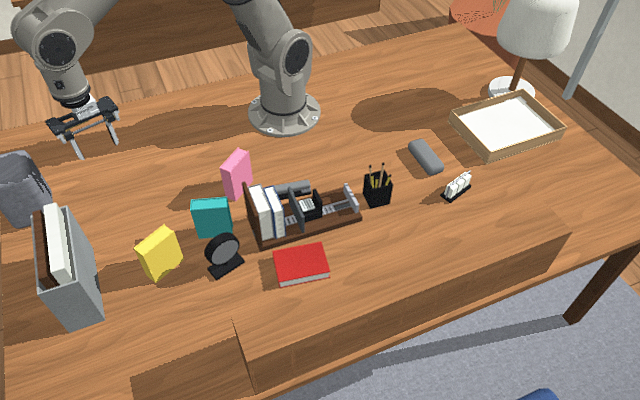

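View pics/top0.png

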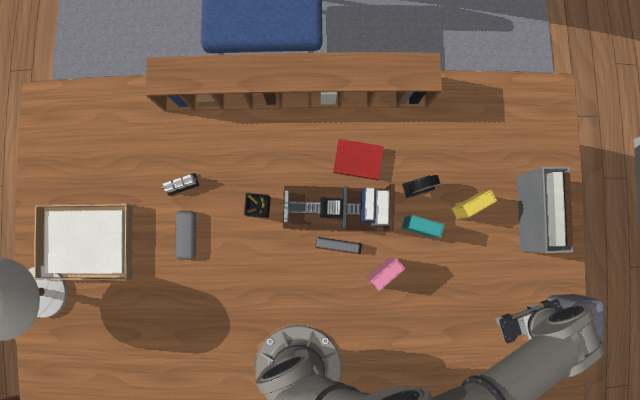

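The top view shows the bookend at about (338,208). Its books are at (376,207), the jaw plate at x≈345, the thumb plate at (333,207), the push tab at about (322,207) and the stop at x≈287. The pink, teal and yellow blocks stand apart on the desk, so they are look-alikes. I'll enlarge a crop and measure.

```bash
cat > h.py <<'E'
import numpy as np,cv2
from rig import camera_model
def K(m):
    f=200/np.tan(np.radians(m["fov_y"]/2)); return np.array([[f,0,m["cx"]],[0,f,m["cy"]],[0,0,1]])
def plane(n,uv,z):
    m=camera_model(n); uv=np.array(uv,float).reshape(-1,1,2)
    r=cv2.undistortPoints(uv,K(m),m["distortion"]).reshape(-1,2)
    d=np.c_[r,np.ones(len(r))]@m["R"]; c=-m["R"].T@m["t"]
    return c+d*((z-c[2])/d[:,2])[:,None]
def project(n,X):
    m=camera_model(n); return cv2.projectPoints(np.array(X,float).reshape(-1,3),cv2.Rodrigues(m["R"])[0],m["t"],K(m),m["distortion"])[0].reshape(-1,2)
def crop(img,x0,y0,x1,y1,s,name):
    cv2.imwrite(name,cv2.resize(img[y0:y1,x0:x1,::-1],None,fx=s,fy=s,interpolation=cv2.INTER_CUBIC))
E
python3 - <<'E'
from h import *
a=np.load("pics/top0.npz");p,d=a["p"],a["d"]
crop(p,275,175,401,240,6,"pics/c1.png")
# heights of pixels near bookend
m=camera_model("top")
us=np.arange(280,400,2)
for v in(203,207,211):
    uv=np.array([[u,v] for u in us],float)
    r=cv2.undistortPoints(uv.reshape(-1,1,2),K(m),m["distortion"]).reshape(-1,2)
    D=d[v,us]; X=(np.c_[r,np.ones(len(r))]*D[:,None]-m["t"])@m["R"]
    print(v,[(int(u),*np.round(x*1000).astype(int).tolist()) for u,x in zip(us,X)])
E
```

```text
203 [(280, 544, 49, 5), (282, 544, 42, 3), (284, 545, 36, -6), (286, 540, 26, 64), (288, 540, 20, 59), (290, 544, 16, 8), (292, 544, 9, 0), (294, 543, 2, 16), (296, 544, -4, 3), (298, 543, -11, 16), (300, 543, -18, 15), (302, 542, -24, 23), (304, 542, -31, 22), (306, 542, -37, 22), (308, 542, -44, 25), (310, 542, -51, 19), (312, 542, -57, 20), (314, 541, -64, 35), (316, 542, -70, 23), (318, 542, -77, 18), (320, 537, -83, 86), (322, 535, -89, 108), (324, 536, -95, 102), (326, 539, -102, 55), (328, 537, -108, 79), (330, 537, -115, 73), (332, 537, -121, 80), (334, 537, -127, 75), (336, 537, -133, 80), (338, 537, -140, 80), (340, 538, -147, 60), (342, 538, -154, 56), (344, 535, -158, 97), (346, 534, -163, 106), (348, 540, -175, 31), (350, 540, -181, 29), (352, 540, -188, 28), (354, 540, -195, 24), (356, 539, -200, 34), (358, 540, -208, 20), (360, 540, -215, 23), (362, 534, -214, 97), (364, 530, -214, 158), (366, 530, -221, 156), (368, 530, -227, 157), (370, 530, -233, 153), (372, 530, -239, 155), (374, 530, -245, 158), (376, 529, -250, 165), (378, 529, -256, 164), (380, 529, -262, 165), 
[... 2094 characters left out ...]
 70), (338, 511, -139, 78), (340, 513, -147, 56), (342, 512, -153, 62), (344, 510, -157, 103), (346, 510, -163, 102), (348, 514, -175, 25), (350, 515, -182, 7), (352, 515, -190, -1), (354, 514, -194, 24), (356, 515, -203, 2), (358, 514, -208, 19), (360, 513, -214, 29), (362, 509, -214, 98), (364, 506, -213, 163), (366, 506, -220, 159), (368, 506, -227, 153), (370, 506, -233, 151), (372, 506, -238, 157), (374, 506, -244, 155), (376, 505, -249, 170), (378, 505, -256, 163), (380, 505, -262, 160), (382, 505, -267, 165), (384, 505, -275, 156), (386, 505, -280, 158), (388, 505, -285, 168), (390, 504, -290, 176), (392, 504, -296, 174), (394, 513, -330, 0), (396, 513, -337, -1), (398, 513, -343, 2)]
```

View pics/c1.png

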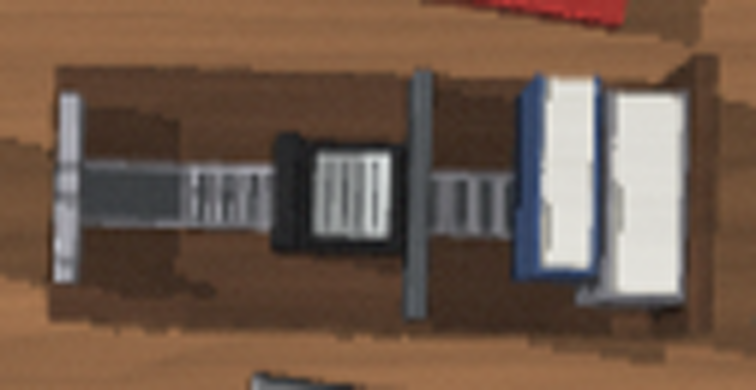

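The crop shows only one thumb plate: ribbed metal at crop (351,195), full-picture (333.5,207.5), between the jaw plate (x≈345) and the push tab (x≈322). This is the bookend with the grey and blue books, so it's the one meant. Next I'll work out the axis and the moves.

```bash
python3 - <<'E'
from h import *
from rig import *
c=lambda q:[[275+(x+.5)/6-.5,175+(y+.5)/6-.5] for x,y in q]
P=plane("top",c([(351,195),(314,150),(314,240),(391,150),(390,240)]),.079);print("plate",P.round(4))
J=plane("top",c([(422,70),(415,318),(410,70),(405,318)]),.103);print("jaw",J.round(4))
S=plane("top",c([(70,95),(65,281),(81,94),(77,281)]),.064);print("stop",S.round(4))
T=plane("top",c([(303,138),(297,250)]),.103);print("tab",T.round(4))
for A in(J,S): 
    d=A[0]-A[1]; print("yaw deg",np.degrees(np.arctan2(d[1],d[0])))
B=plane("top",c([(57,67),(50,320)]),.024); B2=plane("top",c([(57,67),(408,75)]),.024);print(B.round(3),B2.round(3))
s=read_state();R=s["eef_rot"];print("tool yaw of y axis",np.degrees(np.arctan2(R[1,1],R[0,1])))
a=np.load("pics/top0.npz")["p"]
E
```

```text
plate [[ 0.5239 -0.124   0.079 ]
 [ 0.5479 -0.1048  0.079 ]
 [ 0.5004 -0.1042  0.079 ]
 [ 0.5474 -0.1455  0.079 ]
 [ 0.4999 -0.1442  0.079 ]]
jaw [[ 0.5872 -0.1611  0.103 ]
 [ 0.4582 -0.1554  0.103 ]
 [ 0.5873 -0.1548  0.103 ]
 [ 0.4582 -0.1502  0.103 ]]
stop [[0.5801 0.0246 0.064 ]
 [0.4809 0.028  0.064 ]
 [0.5805 0.0187 0.064 ]
 [0.4808 0.0216 0.064 ]]
tab [[ 0.5524 -0.0986  0.103 ]
 [ 0.4942 -0.0947  0.103 ]]
yaw deg -2.529028722224906
yaw deg -2.0017836672913556
[[0.599 0.034 0.024]
 [0.461 0.039 0.024]] [[ 0.599  0.034  0.024]
 [ 0.593 -0.158  0.024]]
tool yaw of y axis -73.51250951360424
```

```bash
python3 -m pendant '[[[0,0,-0.05,0,0,0],[0,0,-0.10,0,0,0],[0.039,-0.035,-0.13,0,0,-6],[0.079,-0.07,-0.13,0,0,-12],[0.118,-0.105,-0.13,0,0,-18],[0.157,-0.14,-0.13,0,0,-24],[0.196,-0.174,-0.13,0,0,-30],[0.235,-0.209,-0.13,0,0,-36],[0.275,-0.244,-0.13,0,0,-42],[0.314,-0.279,-0.13,0,0,-48],[0.353,-0.314,-0.13,0,0,-54],[0.392,-0.349,-0.13,0,0,-60],[0.432,-0.384,-0.13,0,0,-66],[0.471,-0.4185,-0.13,0,0,-71.2],[0.471,-0.4185,-0.13,0,0,-71.2],[0.471,-0.4185,-0.13,0,0,-71.2],[0.471,-0.4185,-0.13,0,0,-71.2]]]' 0 10
python3 -c "
from rig import *;import numpy as np
s=read_state();print(s['t'],s['tool_pos'],s['eef_rot'].round(3).tolist() if hasattr(s['eef_rot'],'round') else s['eef_rot'],s['joint_pos'],s['ft_force'])"
```

```text
t: 2.22
tool_pos: [0.5239, -0.1135, 0.2988]
eef_rot: [[0.043, 0.999, -0.0], [0.999, -0.043, -0.0], [-0.0, -0.0, -1.0]]
ft_force: [-0.2, -0.5, 0.5]
finger_gap: 0.0007
grip_force: 0.0
2.225 [ 0.52389085 -0.11352769  0.29882348] [[0.043, 0.999, -0.0], [0.999, -0.043, -0.0], [-0.0, -0.0, -1.0]] [ 0.51782708  0.13349875 -0.47034668  1.71987067  0.06290501  1.30333371
 -0.00832929] [-0.2100946  -0.49916647  0.50644072]
```

```bash
python3 -m pendant '[[[0,0,0.05,0,0,0],[0,0,0.10,0,0,0],[0,0,0.145,0,0,0],[0,0,0.18,0,0,0],[0,0,0.20,0,0,0],[0,0,0.204,0,0,0],[0,0,0.204,0,0,0]]]'
python3 - <<'E'
from h import *
from rig import *
a,_=capture("top");b,_=capture("scene")
A=cv2.resize(a[165:250,270:400],None,fx=4.5,fy=4.5,interpolation=2)
B=cv2.resize(b[150:255,235:375],None,fx=4,fy=4,interpolation=2)[:, :560]
w=max(A.shape[1],B.shape[1]);f=lambda i:cv2.copyMakeBorder(i,0,0,0,w-i.shape[1],0)
B=B[:]; o=np.vstack([f(A),f(B)]);s=600/o.shape[0];cv2.imwrite("pics/c2.png",cv2.resize(o,None,fx=s,fy=s)[:,:,::-1]); print(s)
E
```

```text
t: 3.1
tool_pos: [0.5246, -0.1128, 0.0955]
eef_rot: [[0.041, 0.999, 0.0], [0.999, -0.041, -0.0], [-0.0, 0.0, -1.0]]
ft_force: [0.2, 0.2, 0.7]
finger_gap: 0.0005
grip_force: 0.0
0.7481296758104738
```

View pics/c2.png

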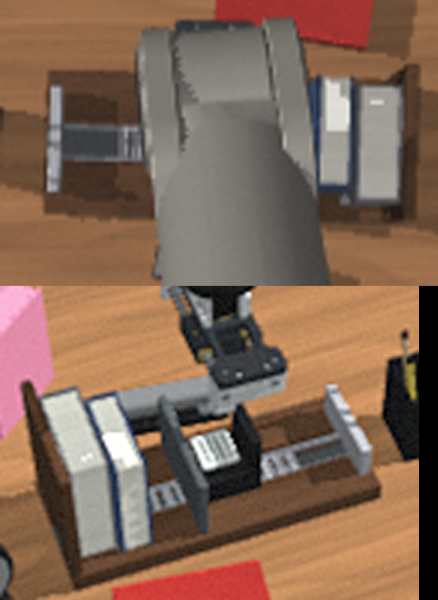

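```bash
python3 - <<'E'
from h import *
from rig import *
X=[[.5246,-.1128,z] for z in(.0955,.12,.19,.25)]+[[.524,-.124,.08],[.5245,-.0965,.085]]
q=project("scene",X);print(q.round(1)); print(((q-[235,150])*4*.748+[0,286]).round())
b,_=capture("scene");crop(b,255,110,375,235,4.8,"pics/c3.png")
print(((q-[255,110])*4.8).round())
s=read_state();print(s["tool_pos"],s["t"])
E
```

```text
[[308.5 198.9]
 [308.4 193.6]
 [308.1 177.8]
 [307.9 163.2]
 [305.1 203.2]
 [313.4 199.6]]
[[220. 432.]
 [220. 417.]
 [219. 369.]
 [218. 326.]
 [210. 445.]
 [235. 434.]]
[[257. 427.]
 [256. 401.]
 [255. 325.]
 [254. 256.]
 [241. 447.]
 [280. 430.]]
[ 0.52501047 -0.11256799  0.09592822] 3.25
```

View pics/c3.png

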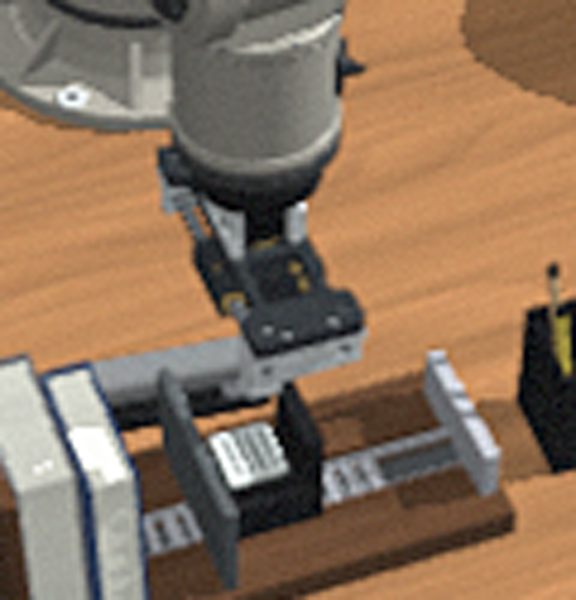

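```bash
python3 - <<'E'
from h import *
from rig import *
b,d=capture("scene");m=camera_model("scene")
def pt(u,v):
    r=cv2.undistortPoints(np.array([[[u,v]]],float),K(m),m["distortion"]).ravel()
    return ((np.array([*r,1])*d[int(v),int(u)]-m["t"])@m["R"]*1000).round().astype(int).tolist()
for x,y in[(300,320),(360,340),(260,340),(300,360),(350,350),(240,385),(250,380),(255,388),(262,390),(270,385),(255,400),(250,455),(300,400)]:
    u,v=round(255+x/4.8),round(110+y/4.8); print((x,y),pt(u,v),b[v,u])
E
```

```text
(300, 320) [609, -118, 278] [59 62 65]
(360, 340) [607, -81, 245] [173 149 128]
(260, 340) [611, -145, 275] [58 63 67]
(300, 360) [604, -116, 240] [137 140 144]
(350, 350) [606, -87, 238] [151 159 162]
(240, 385) [424, -84, 21] [128 132 135]
(250, 380) [599, -147, 232] [130 134 136]
(255, 388) [533, -118, 143] [157 162 161]
(262, 390) [538, -113, 145] [158 165 166]
(270, 385) [542, -111, 154] [146 154 153]
(255, 400) [430, -76, 8] [44 49 56]
(250, 455) [531, -121, 77] [177 184 183]
(300, 400) [519, -79, 102] [123  87  60]
```

The depth picture puts the fingertips about 40 mm higher than the reported TCP, at z≈0.135 instead of 0.096. I'll go down in steps and watch the force. Pressing to 0.0755 is safe in either case.

```bash
python3 -m pendant '[[[0,0,0.010,0,0,0],[0,0,0.020,0,0,0],[0,0,0.020,0,0,0]]]'
python3 - <<'E'
from h import *
from rig import *
b,d=capture("scene");m=camera_model("scene")
v,u=np.mgrid[170:215,296:322];v=v.ravel();u=u.ravel()
r=cv2.undistortPoints(np.c_[u,v].astype(float).reshape(-1,1,2),K(m),m["distortion"]).reshape(-1,2)
X=(np.c_[r,np.ones(len(r))]*d[v,u][:,None]-m["t"])@m["R"]
k=(abs(X[:,0]-.525)<.03)&(abs(X[:,1]+.113)<.02)&(X[:,2]>.085)
o=np.argsort(X[k][:,2])[:14]
for a,p in zip(X[k][o],np.c_[u,v][k][o]): print((a*1000).round().astype(int).tolist(),p.tolist(),b[p[1],p[0]].tolist())
E
```

```text
t: 3.68
tool_pos: [0.5237, -0.1121, 0.0738]
eef_rot: [[0.04, 0.999, -0.002], [0.999, -0.04, 0.001], [0.0, -0.002, -1.0]]
ft_force: [-0.3, 0.7, 0.5]
finger_gap: 0.0011
grip_force: 0.0
[537, -93, 104] [316, 198] [22, 21, 24]
[519, -119, 115] [306, 194] [114, 120, 123]
[529, -119, 117] [307, 196] [126, 136, 143]
[533, -101, 117] [313, 195] [130, 133, 135]
[533, -111, 118] [310, 196] [138, 132, 127]
[526, -118, 118] [307, 195] [119, 128, 131]
[518, -118, 119] [306, 193] [133, 138, 139]
[527, -122, 120] [306, 195] [142, 132, 124]
[533, -111, 122] [310, 195] [141, 146, 150]
[537, -106, 123] [312, 195] [161, 169, 170]
[537, -116, 124] [309, 196] [144, 145, 147]
[536, -109, 124] [311, 195] [152, 161, 163]
[537, -119, 125] [308, 196] [145, 152, 157]
[520, -119, 125] [306, 192] [124, 128, 129]
```

```bash
python3 -m pendant '[[[0,0,0.012,0,0,0],[0,0,0.024,0,0,0],[0,0,0.028,0,0,0],[0,0,0.028,0,0,0]]]'; python3 -m pendant '[[[0,0,0.004,0,0,0],[0,0,0.004,0,0,0]]]';python3 -m pendant '[[[0,0,0.004,0,0,0],[0,0,0.004,0,0,0]]]'
```

```text
t: 4.22
tool_pos: [0.5242, -0.1121, 0.0465]
eef_rot: [[0.04, 0.999, -0.001], [0.999, -0.04, 0.0], [0.0, -0.001, -1.0]]
ft_force: [-0.5, 1.0, -0.6]
finger_gap: 0.0004
grip_force: 0.0
t: 4.47
tool_pos: [0.5244, -0.1123, 0.0428]
eef_rot: [[0.04, 0.999, -0.0], [0.999, -0.04, 0.0], [0.0, -0.0, -1.0]]
ft_force: [-0.3, -0.1, 0.2]
finger_gap: 0.0007
grip_force: 0.0
t: 4.72
tool_pos: [0.5247, -0.1123, 0.0389]
eef_rot: [[0.04, 0.999, 0.0], [0.999, -0.04, 0.0], [0.0, 0.0, -1.0]]
ft_force: [1.0, -0.6, 2.9]
finger_gap: 0.0008
grip_force: 1.2
```

```bash
for i in 1 2 3; do python3 -m pendant '[[[0,0,0.0025,0,0,0],[0,0,0.0025,0,0,0]]]' | grep -E "t:|tool|force"; done
python3 - <<'E'
from h import *
from rig import *
b,d=capture("scene");crop(b,275,160,345,235,7,"pics/c4.png")
E
```

```text
t: 4.97
tool_pos: [0.5247, -0.1123, 0.0364]
eef_rot: [[0.04, 0.999, 0.0], [0.999, -0.04, 0.0], [0.0, 0.0, -1.0]]
ft_force: [1.5, 0.1, 3.5]
grip_force: 1.6
t: 5.22
tool_pos: [0.5246, -0.1123, 0.0339]
eef_rot: [[0.04, 0.999, 0.0], [0.999, -0.04, 0.0], [0.0, 0.0, -1.0]]
ft_force: [1.5, -1.2, 4.3]
grip_force: 1.9
t: 5.48
tool_pos: [0.5247, -0.1123, 0.0316]
eef_rot: [[0.04, 0.999, 0.0], [0.999, -0.04, -0.0], [-0.0, 0.0, -1.0]]
ft_force: [0.7, -0.2, 9.0]
grip_force: 4.3
```

View pics/c4.png

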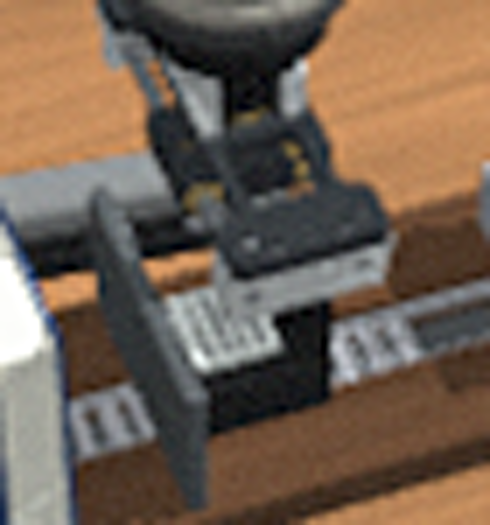

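The c4 view shows the closed fingers on the ribbed plate at (225,290). The jaw plate and books haven't moved. The 9 N reading means the plate is at its bottom stop (TCP≈0.032), so I'll ease up 3 mm and push back.

```bash
python3 -m pendant '[[[0.001,0,-0.0025,0,0,0],[0.004,0,-0.003,0,0,0],[0.008,0,-0.003,0,0,0],[0.012,0,-0.003,0,0,0],[0.017,0,-0.003,0,0,0],[0.022,0,-0.003,0,0,0],[0.027,0,-0.003,0,0,0],[0.030,0,-0.003,0,0,0],[0.030,0,-0.003,0,0,0]]]'
python3 - <<'E'
from h import *
from rig import *
b,d=capture("scene");crop(b,235,140,365,240,5,"pics/c5.png")
E
```

```text
t: 6.65
tool_pos: [0.5257, -0.0816, 0.0344]
eef_rot: [[0.04, 0.999, 0.0], [0.999, -0.04, 0.001], [0.001, 0.0, -1.0]]
ft_force: [1.6, 1.1, 3.6]
finger_gap: 0.0003
grip_force: 1.8
```

View pics/c5.png

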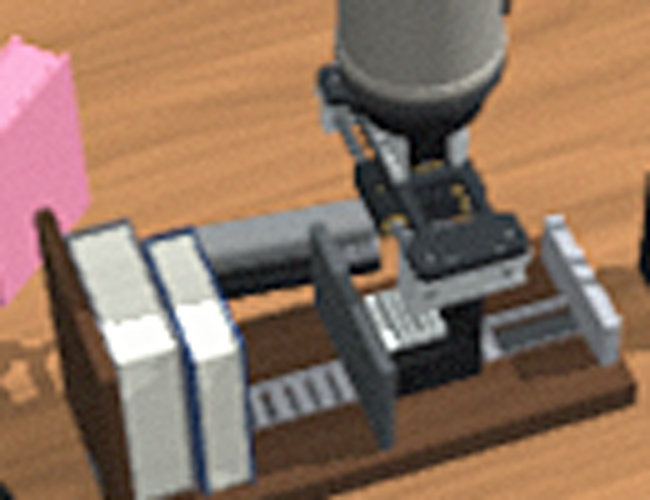

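The jaw has moved back with the finger, to crop x≈350, and both books are still standing. I'll push on to the stop, slowing near the end.

```bash
python3 -m pendant '[[[0.004,0,0,0,0,0],[0.010,0,0,0,0,0],[0.017,0,0,0,0,0],[0.024,0,0,0,0,0],[0.031,0,0,0,0,0],[0.038,0,0,0,0,0],[0.045,0,0,0,0,0],[0.052,0,0,0,0,0],[0.058,0,0,0,0,0],[0.063,0,0,0,0,0],[0.067,0,0,0,0,0],[0.070,0,0,0,0,0],[0.073,0,0,0,0,0],[0.075,0,0,0,0,0],[0.076,0,0,0,0,0],[0.076,0,0,0,0,0]]]'
python3 -m pendant '[[[0.002,0,0,0,0,0],[0.004,0,0,0,0,0],[0.004,0,0,0,0,0]]]'
```

```text
t: 8.7
tool_pos: [0.5284, -0.0063, 0.0343]
eef_rot: [[0.04, 0.999, -0.001], [0.999, -0.04, 0.0], [0.0, -0.001, -1.0]]
ft_force: [0.3, -2.3, 4.0]
finger_gap: 0.0003
grip_force: 1.9
t: 9.07
tool_pos: [0.5289, -0.002, 0.0344]
eef_rot: [[0.04, 0.999, -0.0], [0.999, -0.04, 0.0], [0.0, -0.0, -1.0]]
ft_force: [-0.5, -1.8, 4.5]
finger_gap: 0.0003
grip_force: 1.8
```

```bash
for i in 1 2 3; do python3 -m pendant '[[[0.001,0,0,0,0,0],[0.002,0,0,0,0,0],[0.002,0,0,0,0,0]]]' | grep -E "t:|_pos|ft_"; done
```

```text
t: 9.45
tool_pos: [0.529, -0.0002, 0.0344]
eef_rot: [[0.04, 0.999, 0.0], [0.999, -0.04, 0.0], [0.0, 0.0, -1.0]]
ft_force: [0.3, -2.0, 3.8]
t: 9.82
tool_pos: [0.5289, 0.0, 0.0344]
eef_rot: [[0.042, 0.999, -0.0], [0.999, -0.042, -0.002], [-0.002, -0.0, -1.0]]
ft_force: [-0.9, -10.6, 4.0]
t: 10.2
tool_pos: [0.5289, 0.0, 0.0344]
eef_rot: [[0.043, 0.999, -0.001], [0.999, -0.043, -0.004], [-0.004, -0.001, -1.0]]
ft_force: [-0.5, -21.3, 7.4]
```

The jaw is at the stop: position is fixed at y=0.000 while the force climbs to 21 N. I'll relax the push most of the way, keeping slight contact, then lift straight up.

```bash
python3 -m pendant '[[[-0.001,0,0,0,0,0],[-0.0025,0,0,0,0,0],[-0.003,0,-0.002,0,0,0],[-0.003,0,-0.006,0,0,0],[-0.003,0,-0.010,0,0,0],[-0.0035,0,-0.015,0,0,0],[-0.005,0,-0.022,0,0,0],[-0.007,0,-0.035,0,0,0],[-0.009,0,-0.06,0,0,0],[-0.009,0,-0.10,0,0,0],[-0.009,0,-0.15,0,0,0],[-0.009,0,-0.20,0,0,0],[-0.009,0,-0.22,0,0,0],[-0.009,-0.05,-0.22,0,0,0],[-0.009,-0.10,-0.22,0,0,0],[-0.009,-0.10,-0.22,0,0,0],[-0.009,-0.10,-0.22,0,0,0]]]'
python3 - <<'E'
from h import *
from rig import *
b,d=capture("scene");a,_=capture("top")
A=cv2.resize(a[165:250,270:400],None,fx=4,fy=4,interpolation=2);B=cv2.resize(b[130:260,235:365],None,fx=4,fy=4,interpolation=2)[:260+0+260]
h=max(A.shape[0],B.shape[0]);f=lambda i:cv2.copyMakeBorder(i,0,h-i.shape[0],0,0,0)
o=np.hstack([f(A),f(B)]);s=800/o.shape[1];cv2.imwrite("pics/c6.png",cv2.resize(o,None,fx=s,fy=s)[:,:,::-1])
E
```

```text
t: 12.32
tool_pos: [0.4294, -0.0012, 0.2553]
eef_rot: [[0.04, 0.999, 0.002], [0.999, -0.04, -0.0], [-0.0, 0.002, -1.0]]
ft_force: [1.0, 0.1, 0.3]
finger_gap: 0.0005
grip_force: 0.0
```

View pics/c6.png

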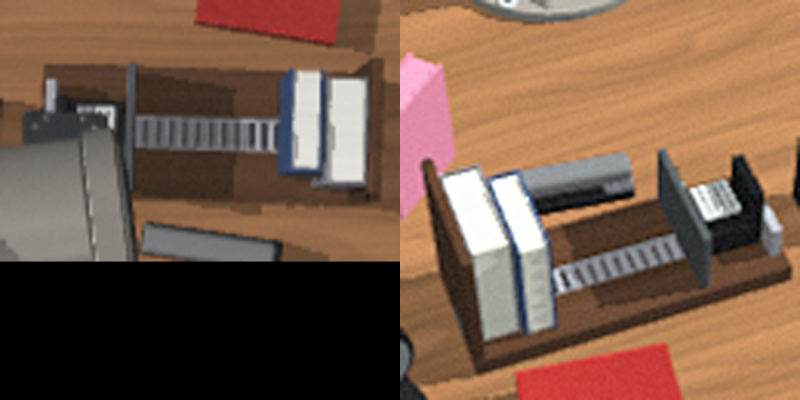

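The c6 view shows the jaw hard back at the end stop with the thumb plate up. Both books are upright in place, everything else is where it was, and the gripper is clear. I'm handing it in.

```bash
python3 -c "
from rig import *
print(finish_job())"
```

```text
the job is handed in; nothing more can be done
None
```

The job is handed in: I pushed the jaw fully back to the end stop with the thumb plate held down, then let the plate come up, and the last pictures show both books upright and nothing else shifted.

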